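# Seat the module in the test nest and start the test with the two-key chord

## Task

Push the metal module along its test nest until it is fully home against the back stop, without picking it up. Then press the two tall round keys of the start box down together, keep both right down for at least three seconds, and let them come back up. Do not press the small square key on the same box, and leave everything else on the bench alone.

Things in the scene. Friction and masses are not known exactly. Their poses are not given: they have to be found in the camera images.
- nest: Test nest fixed to the bench, at the left or the right. Origin: middle of its underside; its x axis (roughly away from the robot) is the pushing direction, z up. Steel base plate 180 (x) x 86 (y) x 12 mm thick. Black guide rails from x = -90 to +50 mm, inner faces at y = +-28 mm, tops at z = 24 mm. Black back stop from x = +50 to +84 mm, top at z = 42 mm. The near end, x = -90 mm, is open.
- module_center (a point): Centre of the module: a loose metal case 60 (x) x 48 (y) x 30 mm tall, about 0.25 kg, on the nest plate between the rails, axes within a few degrees of the nest's; its top is 42 mm above the bench. It starts 50 to 75 mm short of home. Home, its far face touches the back stop and this point is at x = +20 mm, y about 0 in the nest frame. It slides against 1 to 3 N of friction.
- startbox: Start box fixed to the bench, a flat-topped grey metal enclosure 110 (x) x 150 (y) x 45 mm tall. Origin: middle of its underside, z up. Two tall round keys stand on its top at x = -15 mm, y = +-29 mm (58 mm apart along the box's y axis); a small square key is at x = +38 mm, y = 0.
- key_a_top (a point): Middle of the top face of the tall round key at the box's +y side: black cap 27 mm in diameter, its top 70 mm above the bench when up. This point moves down with the key. Under the cap is a fixed steel collar 31 mm in diameter, its top 51 mm above the bench.
- key_b_top (a point): The same for the other tall round key (at the box's -y side).
- key_a (a joint): Travel of that key in m: 0 up, 0.008 fully down (hard stop). Spring return: about 0.5 N to start, about 4.1 N fully down, so about 8 N for both keys together.
- key_b (a joint): The same for the other key.
- stop_key_top (a point): Middle of the top face of the small square stop key, 14 x 14 mm, 14 mm above the box's top (59 mm above the bench). Must not be pressed.
- stop_key (a joint): Travel of the stop key in m: 0 up, 0.004 pressed.
- spool: White solder-spool reel, 44 mm diameter, 30 mm tall, stands on the bench between the two fixtures (origin at the middle of its underside). Not part of the job; leave it where it is.
- partsbox: Small clear plastic parts box, 36 x 26 x 18 mm, on the bench between the two fixtures (origin at the middle of its underside). Not part of the job; leave it where it is.
- driver: Screwdriver lying on the bench beyond the two fixtures (origin at the middle of its underside). Not part of the job; leave it where it is.
- jar: Closed glass jar, 84 mm diameter, 130 mm tall, at the far side of the bench (origin at the middle of its underside). Not part of the job; leave it where it is.
- pencup: Empty grey plastic cup, 70 mm diameter, 90 mm tall, at the far side of the bench (origin at the middle of its underside). Not part of the job; leave it where it is.
- meter: Yellow hand multimeter lying on its back, 150 x 75 x 35 mm, at the right of the bench (origin at the middle of its underside). Not part of the job; leave it where it is.

How it is judged:
On the way, in this order (a step that is already met when the one before it is completed fails the run):
1. the module has been pushed home against the back stop (x of module_center in the frame of nest above 0.0165 m and y of module_center in the frame of nest between -0.006 and 0.006 m and z of module_center in the frame of nest below 0.031 m), for 0.2 s.
2. both round keys held down (each past 5 mm of its 8 mm) together for 2.9 s without a break, the module home (all of step 1 and value of joint each of key_a, key_b above 0.005 m), for 2.9 s.
At the end, for the whole second after the job is handed in: The module stands flat on the nest's plate within 3.5 mm of the back stop and between the rails, both round keys are up again (within 1.5 mm) and the stop key is up (all of step 1 and value of joint each of key_a, key_b, stop_key below 0.0015 m and angle between module_center's own z axis and vertical below 0.1 rad); the robot touches nothing.
It fails at once if the module is lifted more than 8 mm off the plate or tipped by more than 25 degrees (z of module_center in the frame of nest above 0.035 m or angle between module_center's own z axis and vertical above 0.44 rad).
It fails at once if a round key is pressed more than 4 mm while the module is not home (x of module_center in the frame of nest below 0.0165 m and value of joint any of key_a, key_b above 0.004 m).
It fails at once if one round key is pressed nearly home (6 mm) while the other is not down at all (under 1 mm) ((value of joint key_a above 0.006 m and value of joint key_b below 0.001 m) or (value of joint key_b above 0.006 m and value of joint key_a below 0.001 m)).
It fails at once if the square stop key is pressed (2.5 mm) (value of joint stop_key above 0.0025 m).
It fails at once if another loose thing on the bench (spool, parts box, screwdriver, jar, cup, meter) is moved more than 20 mm (distance of any of spool, partsbox, driver, jar, pencup, meter from where it was at the start of the episode above 0.02 m).
It also fails if it takes over 56 s, if anything falls off the work surface, if the arm or the gripper's body presses on something with over 40 N, if the wrist force passes 120 N, or if a joint passes its speed limit or range.

## Robot

A 6-joint arm with a two-finger parallel gripper is mounted at the origin on the work surface. World frame = base frame: x ahead of the robot, y to its left, z up, the work surface at z = 0. Lengths are in m, angles in rad, forces in N, time in s.
With the tool pointing down it reaches from about 0.35 to 0.975 m from the base axis. Payload 7.1 kg.
Tool frame: the origin (TCP) lies on the mounting face of the last link; the fingertips stand 182 mm ahead of it and the grasp point (between the pads) lies 163 mm ahead of it; z points along the fingers, y is the line along which they close (so a half turn about z gives the same grasp; the last joint's range is limited). The gripper opens to 88 mm and grips with 3 to 60 N. Pads are 20 mm wide; open, the fingers measure 115 mm over their backs; the gripper's body (75 mm by 178 mm) begins 61 mm behind the grasp point.
Start: joints at [-1.287, 0.423, 1.63, -0, 1.089, -0.019], TCP at [0.186, -0.597, 0.405] pointing down, gripper open.
Joint ranges: [-3, 3], [-0.9, 2.11], [0.09, 2.58], [-1.31, 4.45], [0.11, 2.69], [-2.54, 2.54]. Speed limits (rad/s): [2.39, 2.39, 3.01, 3.14, 3.14, 3.14].

## Interface

Orientations are given as a unit quaternion [w, x, y, z].
In Python, from station import bot gives the robot as it stands. The module is installed in compiled form; this text tells all that it offers.
- The arm moves only by the tool move_arm, never from a script. Its argument "commands" is a list of rows, each a list of 3 entries, a list of its own where there are three numbers: the shift along the world's x, y, z each as a share of 150 mm, from -1 to 1, then the turn, a rotation vector about the world's x, y, z each as a share of pi/2 rad, from -1 to 1, then the closure, from -1 (fully open) to 1 (shut). A call has 1 to 12 rows; each row shifts and turns the commanded pose from where the row before left it; what a row does not reach is not made up. A row lasts 1/8 s, in which the tool goes at most 62.5 mm and 10.7 degrees, less where a joint would pass 70% of its speed; a pose out of reach is approached as far as the arm can. A call with a number of a shift or a turn outside -1 to 1 is refused whole. A call with a gripper value outside its range is refused whole. The fingers move at their own pace and stop on an object; "grip_force" is the grip in N (left out, the last holds). Time passes only in rows, so rows that do not move let the fingers close. It gives the time, the measured TCP pose, the force, the opening and the grip force at its end, in the units of the state.
- bot.observe(): the state, without advancing time (a new reading comes with each control period).
- bot.camera(name): name is "side" or "top"; returns a dict with "image" (480x640x3 uint8, red, green, blue), "z_map" (480x640 float32, m along the optical axis (not along the pixel's ray), 0 where there is no reading), "vertical_fov" (degrees; the focal length in pixels is half the picture's height over the tangent of half this angle, whatever the lens; pixels are square), "cx", "cy" (the principal point, pixels), "k1" (the pictures are not rectified: a ray, as slopes to the right and down, at radius r is drawn at 1 + k1 r^2 times it, then the intrinsics apply), "R" (3x3) and "t" (3): a world point X has camera coordinates R X + t. Camera axes: x right, y down, z forward; pixel columns grow to the right and rows downward; lengths in m; the calibration is good to about 2 mm. A picture is of the moment at which its call begins.
- bot.finish_job(): hands the job in; it is judged then, once.
Trained networks look in the newest picture that a camera, given by its name, has taken for a name from the list of things; names that differ only in an ending like _2 or _b are one class to them, and where a whole thing is asked for, a point or a joint stands for the part that bears it (a point fixed in the world has none). Each returns a list of dicts, best first, with "confidence" (0 to 1); they miss things now and then, are a little off and sometimes report something else, mostly with a low value. They report only what shows in the picture. A call takes as long as a camera call.
- bot.spot_in(camera, thing): "at" ([x, y, z] in m, in world coordinates, good to about 4 mm: the middle of the surface that is visible of it).
- bot.regions_of(camera, thing): "pixels" (480x640 bool, what is visible of it).
- bot.place_of(camera, thing): "at" ([x, y, z] in m, in world coordinates, good to about 4 mm: a listed point, or the origin of a listed thing).
The state is a dict: "time": time; "joints": joint angles; "joint_vel": joint speeds; "joint_torque": joint torques, N m; "tcp_pos": TCP position; "orientation": TCP orientation; "force": force on the tool from outside, world axes, zero at the start; "wrist_torque": the same for the moment, N m; "finger_gap": finger opening in m; "grasp_force": force on a finger pad.
Only numpy, scipy, OpenCV 4.12 (cv2) and the standard library are available. Lean on these libraries where they do the work, as an engineer would, in place of code of your own. Each camera call takes 0.05 s, during which the arm holds its last target. There are 200 camera calls.

## Working session

There is one attempt and no reset: what is moved stays moved. The work goes in short steps, Python scripts to look and compute and a tool call to move; the robot and the scene stay as the last step left them, time stands still between calls to the robot, and variables do not carry over. Pictures are saved under pics/ and viewed, at most 10 in all, crops included, and the job is handed in when it is done.

Besides the shell and the picture viewer there is one more tool, called by a JSON object that holds its "api" and its "payload". move_arm: Moves the arm, as the interface text tells. Its arguments: {"type":"object","properties":{"commands":{"type":"array"},"grip_force":{"type":"number"}},"required":["commands"]}

```bash
mkdir -p pics; cat > h.py <<'E'
import numpy as np, cv2
from station import bot
def cloud(c):
    z=c["z_map"]; f=240/np.tan(np.radians(c["vertical_fov"])/2)
    v,u=np.mgrid[0:480,0:640]
    K=np.array([[f,0,c["cx"]],[0,f,c["cy"]],[0,0,1]])
    p=cv2.undistortPoints(np.stack([u,v],-1).reshape(-1,1,2).astype(np.float64),K,np.array([c["k1"],0,0,0,0.])).reshape(480,640,2)
    X=np.dstack([p[...,0]*z,p[...,1]*z,z])
    return (X-np.array(c["t"]))@np.array(c["R"])
E
python3 - <<'E'
from h import *
np.set_printoptions(precision=4,suppress=True)
for n in("top","side"):
    c=bot.camera(n); cv2.imwrite(f"pics/{n}0.png",c["image"][...,::-1]); np.savez(f"{n}0.npz",P=cloud(c),im=c["image"],z=c["z_map"])
    print(n,-np.array(c["R"]).T@np.array(c["t"]))
    for t in["nest","module_center","startbox","key_a_top","key_b_top","stop_key_top","spool","partsbox"]:
        print(t,[(np.round(d["at"],4),round(d["confidence"],2)) for d in bot.place_of(n,t)[:3]])
o=bot.observe();print(o["time"],o["tcp_pos"],o["orientation"],o["finger_gap"])
E
```

```text
top [ 0.3941 -0.1104  1.0602]
nest []
module_center [(array([0.5836, 0.2018, 0.0277]), 0.74)]
startbox [(array([ 0.5609, -0.2051, -0.0014]), 0.91), (array([ 0.6007, -0.1927,  0.0588]), 0.35)]
key_a_top [(array([ 0.5412, -0.1834,  0.0728]), 0.66), (array([ 0.6015, -0.1919,  0.0614]), 0.28)]
key_b_top [(array([ 0.5587, -0.2368,  0.0743]), 0.55)]
stop_key_top [(array([ 0.6004, -0.1922,  0.0599]), 0.61)]
spool [(array([0.5927, 0.0027, 0.0032]), 0.62)]
partsbox [(array([0.4986, 0.0096, 0.0017]), 0.52)]
side [0.145  0.7375 0.659 ]
nest [(array([0.6223, 0.201 , 0.0011]), 0.86)]
module_center [(array([0.5877, 0.1944, 0.0251]), 0.84), (array([ 0.5647, -0.2036, -0.0011]), 0.6)]
startbox [(array([ 0.5609, -0.2017, -0.0012]), 0.61)]
key_a_top [(array([ 0.5414, -0.1805,  0.0677]), 0.63)]
key_b_top [(array([ 0.552 , -0.2345,  0.0699]), 0.63)]
stop_key_top [(array([ 0.6005, -0.1903,  0.0576]), 0.36), (array([ 0.5404, -0.1804,  0.0689]), 0.23)]
spool [(array([0.5987, 0.0032, 0.0044]), 0.74)]
partsbox [(array([0.4973, 0.0076, 0.001 ]), 0.6), (array([0.6251, 0.1974, 0.0039]), 0.29)]
0.9 [ 0.1864 -0.5965  0.4047] [0.     0.9886 0.1508 0.    ] 0.08748758811251375
```

View pics/top0.png

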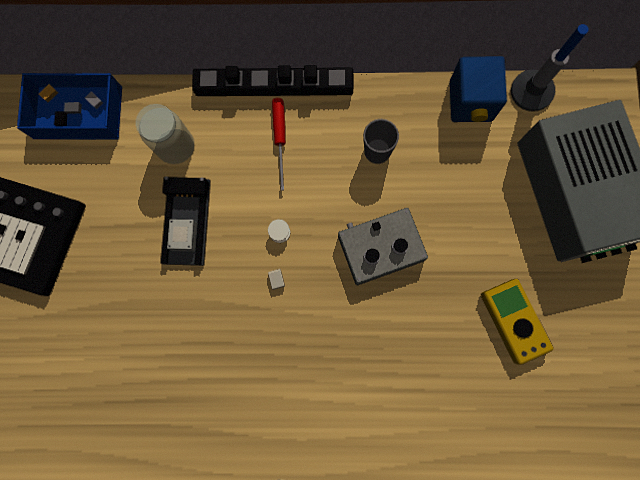

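View pics/side0.png

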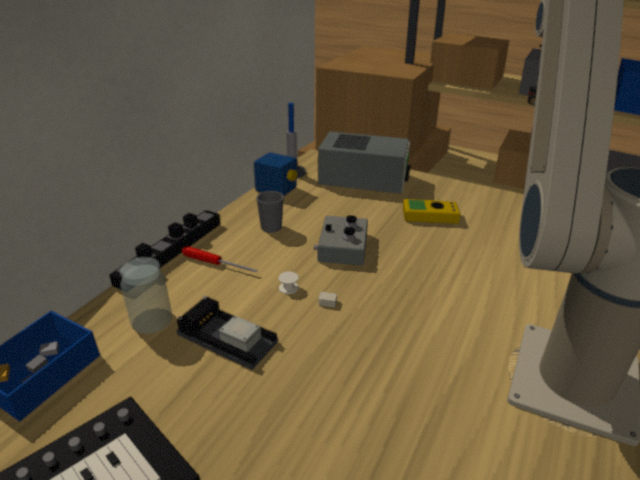

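The top view shows the nest at about (187,225) with the module at (180,235). The start box is at (382,245), its round keys at (372,257) and (400,246) and the stop key at (376,228). The spool (279,231) and parts box (276,280) stand between the fixtures. Next I refine this with depth.

```bash
python3 - <<'E'
from h import *
np.set_printoptions(precision=4,suppress=True)
for n in("top","side"):
    P=np.load(f"{n}0.npz")["P"]; ok=np.load(f"{n}0.npz")["z"]>0
    x,y,z=P[...,0],P[...,1],P[...,2]
    print(n)
    for nm,c,r,lo,hi in(("keya",(.541,-.182),.022,.064,.078),("keyb",(.555,-.2355),.022,.064,.078),("stop",(.6005,-.191),.015,.053,.066),("module",(.586,.198),.045,.036,.049),("backstop",(.685,.2),.05,.036,.049),("rails",(.62,.2),.13,.019,.029),("boxtop",(.56,-.203),.1,.040,.050)):
        m=ok&(np.hypot(x-c[0],y-c[1])<r)&(z>lo)&(z<hi)
        if m.sum()<5: print(nm,m.sum());continue
        q=np.stack([x[m],y[m]],1).astype(np.float32); R=cv2.minAreaRect(q)
        print(nm,m.sum(),"mean",q.mean(0),np.median(z[m]),"rect",np.round(R[0],4),np.round(R[1],4),round(R[2],1))
E
```

```text
top
keya 154 mean [ 0.5394 -0.1819] 0.07114697873622872 rect [ 0.5391 -0.1824] [0.025  0.0252] 87.9
keyb 155 mean [ 0.5593 -0.2363] 0.07090864722184184 rect [ 0.5592 -0.2362] [0.0254 0.0252] 16.5
stop 55 mean [ 0.599  -0.1913] 0.06014323767586641 rect [ 0.5995 -0.1911] [0.0138 0.0137] 20.5
module 764 mean [0.5867 0.1957] 0.043004603017052195 rect [0.5872 0.1962] [0.0511 0.0598] 89.6
backstop 736 mean [0.6867 0.1942] 0.04293696562375411 rect [0.6874 0.1937] [0.0878 0.0376] 86.5
rails 980 mean [0.6058 0.1942] 0.02472749947270364 rect [0.6391 0.1956] [0.0861 0.2173] 86.7
boxtop 3540 mean [ 0.5633 -0.203 ] 0.046788538797139234 rect [ 0.5642 -0.2041] [0.1103 0.1498] 19.8
side
keya 75 mean [ 0.5361 -0.1768] 0.0705126265019427 rect [ 0.5365 -0.1783] [0.0236 0.0296] 25.4
keyb 69 mean [ 0.5557 -0.2318] 0.070464874218408 rect [ 0.5567 -0.2331] [0.0254 0.0248] 79.8
stop 33 mean [ 0.5961 -0.1875] 0.0595626665753637 rect [ 0.597  -0.1893] [0.0146 0.0155] 26.4
module 652 mean [0.5826 0.2018] 0.04281805414794672 rect [0.5843 0.199 ] [0.0497 0.0622] 88.8
backstop 598 mean [0.6831 0.1997] 0.04269102423500808 rect [0.6855 0.1967] [0.0882 0.0379] 88.3
rails 1026 mean [0.6094 0.2137] 0.02408541419224089 rect [0.638  0.1972] [0.2222 0.0914] 0.6
boxtop 1222 mean [ 0.5566 -0.1877] 0.046701484061301174 rect [ 0.5613 -0.201 ] [0.1104 0.1528] 19.6
```

{"api": "move_arm", "payload": {"commands": [[[0.143, 0.331, 0], [0, 0, -0.055], 1], [[0.143, 0.331, 0], [0, 0, -0.055], 1], [[0.143, 0.331, 0], [0, 0, -0.055], 1], [[0.143, 0.331, 0], [0, 0, -0.055], 1], [[0.143, 0.331, 0], [0, 0, 0], 1], [[0.143, 0.331, 0], [0, 0, 0], 1], [[0.143, 0.331, 0], [0, 0, 0], 1], [[0.143, 0.331, 0], [0, 0, 0], 1], [[0.143, 0.331, 0], [0, 0, 0], 1], [[0.143, 0.331, 0], [0, 0, 0], 1], [[0.143, 0.331, 0], [0, 0, 0], 1], [[0.143, 0.331, 0], [0, 0, 0], 1]], "grip_force": 20}}

```text
time: 2.4
tcp_pos: [0.4443, 0.0011, 0.4051]
orientation: [0.0, 1.0, -0.021, 0.001]
force: [1.0, -1.2, -0.7]
finger_gap: 0.0005
grasp_force: 0.0
```

{"api": "move_arm", "payload": {"commands": [[[0.143, 0.331, 0], [0, 0, 0], 1], [[0.143, 0.331, 0], [0, 0, 0], 1], [[0.143, 0.331, 0], [0, 0, 0], 1], [[0.143, 0.331, 0], [0, 0, 0], 1], [[0, 0, -0.3], [0, 0, 0], 1], [[0, 0, -0.3], [0, 0, 0], 1], [[0, 0, 0], [0, 0, 0], 1], [[0, 0, 0], [0, 0, 0], 1]]}}

```text
time: 3.4
tcp_pos: [0.5302, 0.1979, 0.316]
orientation: [-0.0, 1.0, -0.021, 0.001]
force: [0.9, -0.5, 0.1]
finger_gap: 0.0008
grasp_force: 0.0
```

{"api": "move_arm", "payload": {"commands": [[[0, 0, -0.28], [0, 0, 0], 1], [[0, 0, -0.28], [0, 0, 0], 1], [[0, 0, 0], [0, 0, 0], 1]]}}

```text
time: 3.78
tcp_pos: [0.5294, 0.1976, 0.2304]
orientation: [0.0, 1.0, -0.022, -0.001]
force: [-0.8, -0.6, 0.2]
finger_gap: 0.0006
grasp_force: 0.0
```

```bash
python3 - <<'E'
from h import *
c=bot.camera("side"); i=c["image"][250:400,120:320,::-1]
cv2.imwrite("pics/s1.png",cv2.resize(i,None,fx=4,fy=4,interpolation=cv2.INTER_CUBIC))
E
```

```text
(no output)
```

View pics/s1.png

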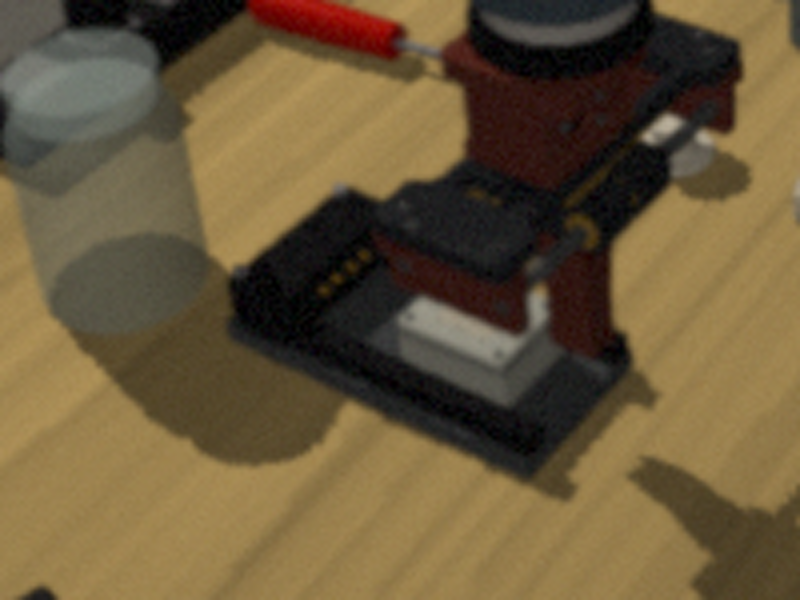

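The closed fingers hang just behind the module's near face (crop about (580,340)), between the rails. I'll lower them and push.

{"api": "move_arm", "payload": {"commands": [[[0, 0, -0.1], [0, 0, 0], 1], [[0, 0, -0.08], [0, 0, 0], 1], [[0, 0, 0], [0, 0, 0], 1]]}}

```text
time: 4.2
tcp_pos: [0.5293, 0.1978, 0.2032]
orientation: [0.0, 1.0, -0.021, -0.001]
force: [-0.3, 0.4, -0.3]
finger_gap: 0.0004
grasp_force: 0.0
```

{"api": "move_arm", "payload": {"commands": [[[0.05, -0.002, 0], [0, 0, 0], 1], [[0.05, -0.002, 0], [0, 0, 0], 1], [[0.05, -0.002, 0], [0, 0, 0], 1], [[0.05, -0.002, 0], [0, 0, 0], 1], [[0.05, -0.002, 0], [0, 0, 0], 1], [[0.05, -0.002, 0], [0, 0, 0], 1]]}}

```text
time: 4.95
tcp_pos: [0.575, 0.196, 0.2037]
orientation: [0.0, 1.0, -0.021, -0.0]
force: [-2.3, 0.9, 2.2]
finger_gap: 0.0007
grasp_force: 1.2
```

{"api": "move_arm", "payload": {"commands": [[[0.03, -0.001, 0], [0, 0, 0], 1], [[0.03, -0.001, 0], [0, 0, 0], 1], [[0.03, -0.001, 0], [0, 0, 0], 1], [[0.02, -0.001, 0], [0, 0, 0], 1], [[0.02, -0.001, 0], [0, 0, 0], 1]]}}

```text
time: 5.58
tcp_pos: [0.5942, 0.1953, 0.2036]
orientation: [0.0, 1.0, -0.021, -0.0]
force: [-2.0, 0.6, -0.4]
finger_gap: 0.0005
grasp_force: 0.8
```

{"api": "move_arm", "payload": {"commands": [[[0.02, 0, 0], [0, 0, 0], 1], [[0, 0, 0], [0, 0, 0], 1]]}}

```text
time: 5.82
tcp_pos: [0.5975, 0.1953, 0.2037]
orientation: [-0.0, 1.0, -0.021, 0.001]
force: [-0.7, -0.2, 0.4]
finger_gap: 0.0006
grasp_force: 0.0
```

{"api": "move_arm", "payload": {"commands": [[[0.015, 0, 0], [0, 0, 0], 1], [[0.01, 0, 0], [0, 0, 0], 1]]}}

```text
time: 6.08
tcp_pos: [0.5993, 0.1953, 0.2035]
orientation: [0.0, 1.0, -0.021, -0.003]
force: [-12.1, 0.9, 8.9]
finger_gap: 0.0007
grasp_force: 6.0
```

{"api": "move_arm", "payload": {"commands": [[[0.01, 0, 0], [0, 0, 0], 1], [[0, 0, 0], [0, 0, 0], 1]]}}

```text
time: 6.32
tcp_pos: [0.5998, 0.1953, 0.2033]
orientation: [0.001, 1.0, -0.021, -0.004]
force: [-13.1, 0.4, 10.8]
finger_gap: 0.0003
grasp_force: 6.9
```

Force rose to 13 N at the expected spot, so the module is home. I'll back off, rise and go over to the keys.

{"api": "move_arm", "payload": {"commands": [[[-0.08, 0, 0], [0, 0, 0], 1], [[-0.1, 0, 0], [0, 0, 0], 1], [[0, 0, 0.3], [0, 0, 0], 1], [[0, 0, 0.3], [0, 0, 0], 1], [[0, 0, 0.15], [0, 0, 0], 1]]}}

```text
time: 6.95
tcp_pos: [0.5754, 0.1955, 0.3188]
orientation: [-0.001, 1.0, -0.021, 0.002]
force: [0.7, -0.5, 0.2]
finger_gap: 0.0003
grasp_force: 0.0
```

{"api": "move_arm", "payload": {"commands": [[[-0.02, -0.335, 0], [0, 0, 0.0625], -0.01], [[-0.02, -0.335, 0], [0, 0, 0.0625], -0.01], [[-0.02, -0.335, 0], [0, 0, 0.0625], -0.01], [[-0.02, -0.335, 0], [0, 0, 0.0625], -0.01], [[-0.02, -0.335, 0], [0, 0, 0], -0.01], [[-0.02, -0.335, 0], [0, 0, 0], -0.01], [[-0.02, -0.335, 0], [0, 0, 0], -0.01], [[-0.02, -0.335, 0], [0, 0, 0], -0.01], [[0, 0, 0], [0, 0, 0], -0.01], [[0, 0, 0], [0, 0, 0], -0.01]]}}

```text
time: 8.2
tcp_pos: [0.5509, -0.2063, 0.316]
orientation: [-0.0, 0.985, 0.174, -0.0]
force: [-0.0, -0.5, 0.4]
finger_gap: 0.0443
grasp_force: 0.0
```

```bash
python3 - <<'E'
from h import *
np.set_printoptions(precision=4,suppress=True)
for n in("top","side"):
    c=bot.camera(n); P=cloud(c); x,y,z=np.moveaxis(P,-1,0); ok=c["z_map"]>0
    m=ok&(x>.58)&(x<.67)&(np.abs(y-.197)<.04)&(z>.036)&(z<.049)&(c["image"].mean(-1)>70)
    # everything at 42 mm: module and stop joined
    a=ok&(x>.55)&(x<.74)&(np.abs(y-.197)<.06)&(z>.038)&(z<.048)
    print(n,"module",m.sum(),np.round(cv2.minAreaRect(np.stack([x[m],y[m]],1).astype(np.float32)),4) if 0 else cv2.minAreaRect(np.stack([x[m],y[m]],1).astype(np.float32)),"x span",np.percentile(x[a],[1,99]))
    print([ (np.round(d["at"],4),d["confidence"]) for d in bot.place_of(n,"module_center")[:1]])
    i=c["image"][...,::-1]; i=i[170:310,290:450] if n=="top" else i[150:290,270:430]
    cv2.imwrite(f"pics/k_{n}.png",cv2.resize(i,None,fx=4,fy=4,interpolation=cv2.INTER_CUBIC))
o=bot.observe();print(o["tcp_pos"],o["orientation"],o["finger_gap"])
E
```

```text
top module 667 ((0.6410594582557678, 0.19333791732788086), (0.0493009053170681, 0.05894774943590164), 88.35295867919922) x span [0.6115 0.7045]
[(array([0.6393, 0.1983, 0.0297]), 0.68)]
side module 589 ((0.6375929117202759, 0.19569334387779236), (0.050116684287786484, 0.0635276734828949), 89.01263427734375) x span [0.6079 0.7014]
[(array([0.6372, 0.1939, 0.024 ]), 0.66)]
[ 0.5515 -0.2054  0.3162] [-0.0001  0.9846  0.1749 -0.0001] 0.0440593364182416
```

View pics/k_side.png

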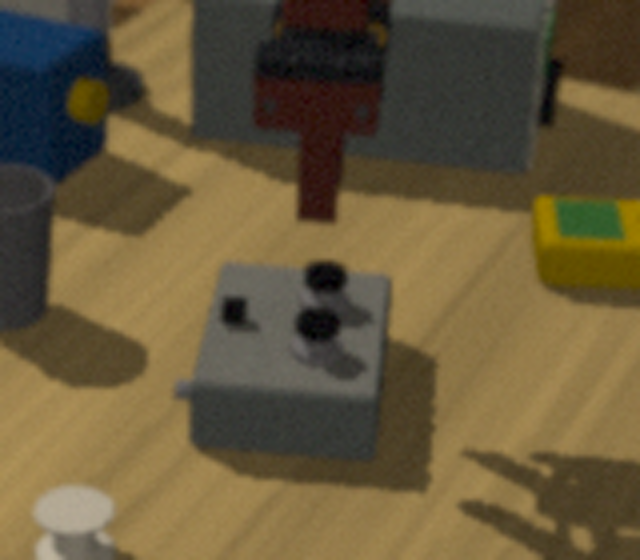

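The 42 mm-high span of module plus stop is 93 mm (94 expected), so the module is home. The side view shows the near finger above the keys at crop (322,275) and (318,320). Next, down to just above the caps.

{"api": "move_arm", "payload": {"commands": [[[-0.017, -0.012, -0.19], [0, 0, 0], -0.015], [[0, 0, -0.18], [0, 0, 0], -0.015], [[0, 0, 0], [0, 0, 0], -0.015]]}}

```text
time: 8.78
tcp_pos: [0.5482, -0.2073, 0.259]
orientation: [-0.001, 0.985, 0.175, -0.002]
force: [0.2, -0.3, 0.8]
finger_gap: 0.0452
grasp_force: 0.0
```

```bash
python3 - <<'E'
from h import *
c=bot.camera("side")
i=c["image"][150:290,270:430,::-1]
cv2.imwrite("pics/k2.png",cv2.resize(i,None,fx=4,fy=4,interpolation=cv2.INTER_CUBIC))
E
```

```text
(no output)
```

View pics/k2.png

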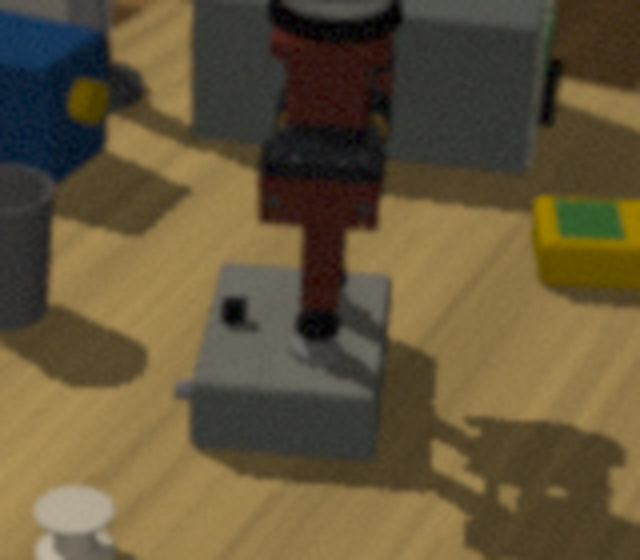

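The near finger sits centred over the near cap (crop (320,318)). Pressing now.

{"api": "move_arm", "payload": {"commands": [[[0, 0, -0.03], [0, 0, 0], -0.015], [[0, 0, -0.03], [0, 0, 0], -0.015], [[0, 0, -0.03], [0, 0, 0], -0.015], [[0, 0, 0], [0, 0, 0], -0.015]]}}

```text
time: 9.32
tcp_pos: [0.5492, -0.2086, 0.2476]
orientation: [0.0, 0.985, 0.174, 0.001]
force: [0.0, 1.5, 5.4]
finger_gap: 0.0444
grasp_force: 2.5
```

{"api": "move_arm", "payload": {"commands": [[[0, 0, -0.01], [0, 0, 0], -0.015], [[0, 0, 0], [0, 0, 0], -0.015]]}}

```text
time: 9.57
tcp_pos: [0.5492, -0.2086, 0.2464]
orientation: [0.0, 0.985, 0.174, 0.001]
force: [0.6, 2.2, 5.6]
finger_gap: 0.0443
grasp_force: 3.0
```

{"api": "move_arm", "payload": {"commands": [[[0, 0, -0.01], [0, 0, 0], -0.015], [[0, 0, -0.01], [0, 0, 0], -0.015], [[0, 0, 0], [0, 0, 0], -0.015]]}}

```text
time: 9.95
tcp_pos: [0.5493, -0.2086, 0.2442]
orientation: [0.0, 0.985, 0.174, 0.001]
force: [-1.7, 2.6, 13.7]
finger_gap: 0.0448
grasp_force: 6.7
```

```bash
python3 - <<'E'
from h import *
o=bot.observe();print(o["force"],o["wrist_torque"],o["tcp_pos"])
E
```

```text
[-1.66503988  2.64343508 13.70870511] [ 0.44984773  0.31208786 -0.00295151] [ 0.54926671 -0.20857251  0.24420998]
```

{"api": "move_arm", "payload": {"commands": [[[0, 0, -0.007], [0, 0, 0], -0.015], [[0, 0, 0], [0, 0, 0], -0.015], [[0, 0, 0], [0, 0, 0], -0.015], [[0, 0, 0], [0, 0, 0], -0.015], [[0, 0, 0], [0, 0, 0], -0.015], [[0, 0, 0], [0, 0, 0], -0.015], [[0, 0, 0], [0, 0, 0], -0.015], [[0, 0, 0], [0, 0, 0], -0.015], [[0, 0, 0], [0, 0, 0], -0.015], [[0, 0, 0], [0, 0, 0], -0.015], [[0, 0, 0], [0, 0, 0], -0.015], [[0, 0, 0], [0, 0, 0], -0.015]]}}

```text
time: 11.45
tcp_pos: [0.5493, -0.2086, 0.244]
orientation: [0.0, 0.985, 0.174, 0.001]
force: [-4.5, 3.8, 21.1]
finger_gap: 0.0449
grasp_force: 10.8
```

```bash
python3 - <<'E'
from h import *
np.set_printoptions(precision=4,suppress=True)
c=bot.camera("side")
i=c["image"][180:270,300:400,::-1]
cv2.imwrite("pics/k3.png",cv2.resize(i,None,fx=6,fy=6,interpolation=cv2.INTER_CUBIC))
o=bot.observe();print(o["force"],o["wrist_torque"],o["tcp_pos"])
E
```

```text
[-4.4425  2.716  21.4883] [0.6663 0.7679 0.0617] [ 0.5493 -0.2086  0.244 ]
```

View pics/k3.png

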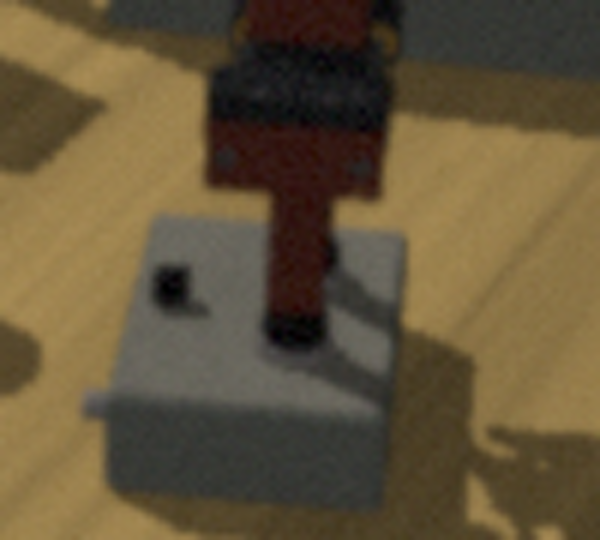

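The near key is down under the finger (crop (296,330)), the far one shows behind at (330,255), and the stop key (170,285) is clear. I'll hold to well over 3 s, then release.

{"api": "move_arm", "payload": {"commands": [[[0, 0, 0], [0, 0, 0], -0.015], [[0, 0, 0], [0, 0, 0], -0.015], [[0, 0, 0], [0, 0, 0], -0.015], [[0, 0, 0], [0, 0, 0], -0.015], [[0, 0, 0], [0, 0, 0], -0.015], [[0, 0, 0], [0, 0, 0], -0.015], [[0, 0, 0], [0, 0, 0], -0.015], [[0, 0, 0], [0, 0, 0], -0.015], [[0, 0, 0], [0, 0, 0], -0.015], [[0, 0, 0], [0, 0, 0], -0.015], [[0, 0, 0], [0, 0, 0], -0.015], [[0, 0, 0], [0, 0, 0], -0.015]]}}

```text
time: 13.0
tcp_pos: [0.5493, -0.2086, 0.244]
orientation: [0.0, 0.985, 0.174, 0.001]
force: [-4.1, 4.9, 22.4]
finger_gap: 0.0445
grasp_force: 10.8
```

{"api": "move_arm", "payload": {"commands": [[[0, 0, 0], [0, 0, 0], -0.015], [[0, 0, 0], [0, 0, 0], -0.015], [[0, 0, 0], [0, 0, 0], -0.015], [[0, 0, 0], [0, 0, 0], -0.015], [[0, 0, 0], [0, 0, 0], -0.015], [[0, 0, 0], [0, 0, 0], -0.015], [[0, 0, 0], [0, 0, 0], -0.015], [[0, 0, 0], [0, 0, 0], -0.015], [[0, 0, 0], [0, 0, 0], -0.015], [[0, 0, 0], [0, 0, 0], -0.015], [[0, 0, 0], [0, 0, 0], -0.015], [[0, 0, 0], [0, 0, 0], -0.015]]}}

```text
time: 14.5
tcp_pos: [0.5493, -0.2086, 0.244]
orientation: [0.0, 0.985, 0.174, 0.001]
force: [-4.6, 2.6, 21.0]
finger_gap: 0.0446
grasp_force: 10.8
```

{"api": "move_arm", "payload": {"commands": [[[0, 0, 0.05], [0, 0, 0], -0.015], [[0, 0, 0.1], [0, 0, 0], -0.015], [[0, 0, 0.3], [0, 0, 0], -0.015], [[0, 0, 0.3], [0, 0, 0], -0.015], [[-0.3, 0, 0], [0, 0, 0], -0.015], [[-0.3, 0, 0], [0, 0, 0], -0.015], [[0, 0, 0], [0, 0, 0], -0.015], [[0, 0, 0], [0, 0, 0], -0.015]]}}

```text
time: 15.5
tcp_pos: [0.4593, -0.2088, 0.3547]
orientation: [0.0, 0.985, 0.174, 0.001]
force: [1.3, -0.5, 0.1]
finger_gap: 0.0447
grasp_force: 0.0
```

```bash
python3 - <<'E'
from h import *
np.set_printoptions(precision=4,suppress=True)
c=bot.camera("side");P=cloud(c);x,y,z=np.moveaxis(P,-1,0)
for n,k in(("a",(.538,-.180)),("b",(.5575,-.2345)),("stop",(.598,-.190))):
    m=(np.hypot(x-k[0],y-k[1])<(.008 if n!="stop" else .005))&(z>.04)&(z<.09); print(n,m.sum(),np.median(z[m]) if m.any() else 0)
for t in("spool","partsbox","module_center"): print(t,[np.round(d["at"],4) for d in bot.place_of("side",t)[:1]])
o=bot.observe();print(o["time"],o["force"],o["tcp_pos"])
E
```

```text
a 29 0.07020961014205293
b 30 0.06959498679694257
stop 14 0.05562388069973767
spool [array([0.6   , 0.002 , 0.0046])]
partsbox [array([0.5018, 0.0079, 0.0006])]
module_center [array([0.6397, 0.1904, 0.0241])]
15.7 [0.4987 0.5714 0.7737] [ 0.4597 -0.2086  0.3541]
```

```bash
python3 -c "
from station import bot
print(bot.finish_job())"
```

```text
the job is handed in; nothing more can be done
None
```

I pushed the module home against the back stop, held both round keys down together for about 4.5 s, and let them come back up. The stop key and everything else on the bench were left alone, and the job is handed in at about 16 s; no verdict came back.

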